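# Put the oiling station back in order

## Task

Put the oiling station back in order. Stand the tipped-over white oil bottle upright again in its row on the green drip tray, and press the blue grease syringe down into the two-fork clip until it sits fully home with the red sprung jaw snapped shut over it, its barrel centred in the clip and its brass nozzle pointing over the tray. Leave the other two bottles standing where they are, and do not disturb the pliers, the spanner or the tin.

Things in the scene. Friction and masses are not known exactly. Their poses are not given: they have to be found in the camera images.
- station: Oiling station, fixed: green drip tray with a dark mat, 180 (x) by 360 mm (y), floor top 3 mm above the bench, lip 3 mm thick, top 10 mm above the bench; a steel clip with red jaw at its -y end. Origin: centre of the tray's underside; z up, y along the row of bottles, x away from the robot. The row is the line x = 0; its three places lie near y = -60, 40 and 140 mm, one bottle each.
- clip_seat (a point): Middle of the clip, on the axis line of a seated barrel: 250 mm along the station's -y from the tray's centre, 65 mm above the bench. Axes as the station's; the barrel lies along y, nozzle to +y (tray). Two equal forks, 14 mm long in y, centred 45 mm either side of this point, 76 mm free between them; there nothing rises higher than 18 mm below this point.
- clip_mouth (a point): Mid-mouth of the clip, 34 mm above clip_seat, same axes. Each fork has a 90 degree V seat for the barrel and slot walls at x = -12 and +12 mm. The -x wall is straight to 12 mm below this point, then flares out to x = -20 mm level with it. The +x wall ends 32 mm below this point; the red jaw stands there. The steel foot below is 70 (x) by 135 (y) by 6 mm.
- jaw (a joint): Red sprung jaw, one part with equal noses at both forks, hinged on a pin along y 18 mm to +x of and 25 mm below clip_seat. Rad: 0 = shut at its stop, grows as the noses swing out to +x, up to 0.6. The spring always closes it (0.15 N m shut, plus 0.6 N m/rad). A barrel pressed straight down with some 5 to 20 N opens it 0.15 to 0.2 rad, drops under the noses, and they snap shut.
- jaw_nose (a point): Midway between the tips of the jaw's two noses, 4.5 mm to +x of and 11.5 mm above clip_seat when shut. Above the noses the jaw's ramp leans out to x = 11 mm, 33 mm above clip_seat, then a lip to x = 17 mm, 39 mm above it; that is its highest point.
- syringe: Grease syringe: round blue barrel with black end bands, 20 mm diameter, 130 mm long; brass nozzle (8 mm thick, 35 long) at one end, steel plunger rod with black thumb disc (18 mm across; 35 long together) at the other; 200 mm overall, about 0.13 kg. Starts lying on the bench to the robot's right. Origin: barrel's centre on its axis, within 3 mm of balance; +x to the nozzle.
- nozzle_tip (a point): Tip of the syringe's brass nozzle, 100 mm from the barrel's centre.
- oiler: Tipped white oil bottle with red spout, lying on the tray floor, spout roughly towards the robot. Body 46 mm diameter, 95 mm long, then a shoulder to 23 mm and a cone spout; 130 mm overall, about 0.2 kg. Origin: on its axis, 65 mm from its base; +x along the axis to the spout, so up when it stands (origin then 68 mm above the bench). Balance point 15 mm from the origin towards the base.
- bottle_b: Yellow oil bottle with a black spout, standing in the row; same size as the white one. Origin: centre of its underside, z up.
- bottle_c: Blue oil bottle with a white spout, standing in the row; same size as the white one. Origin: centre of its underside, z up.
- pliers: Pliers with yellow handles, about 175 mm long and 16 mm thick, lying on the bench to the left of the tray. Bystander.
- spanner: Steel spanner lying on the bench beyond the tray, to the left. Bystander.
- tin: Small white tin with a red band, 60 mm across and 70 mm high, standing on the bench. Bystander.
Things that resemble listed ones, but are neither listed nor needed, are in the scene too. Of the things that look like the oiler, the middle-sized one is meant.

How it is judged:
By the outcome, as a careful person would: the job done as asked, in the order asked, and still so for the second after the job is handed in, with the robot touching nothing.
It also fails if it takes over 61 s, if anything falls off the work surface, if the arm or the gripper's body presses on something with over 40 N, if the wrist force passes 120 N, or if a joint passes its speed limit or range.

## Robot

A 6-joint arm with a two-finger parallel gripper is mounted at the origin on the work surface. World frame = base frame: x ahead of the robot, y to its left, z up, the work surface at z = 0. Lengths are in m, angles in rad, forces in N, time in s.
With the tool pointing down it reaches from about 0.35 to 0.975 m from the base axis. Payload 4.9 kg.
Tool frame: the origin (TCP) lies midway between the tips of the shut fingers; the grasp point (between the pads) lies 19 mm behind it (ctrl.hold_point_z is the distance from the TCP to the grasp point, in m); z points along the fingers, y is the line along which they close (so a half turn about z gives the same grasp; the last joint's range is limited). The gripper opens to 85 mm and grips with 20 to 120 N. Pads are 22 mm wide; open, the fingers measure 114 mm over their backs; the gripper's body (76 mm by 85 mm) begins 54 mm behind the grasp point. The pads swing forward as they close: fully open they stand 13 mm farther back than shut.
Start: joints at [-1.433, 0.053, 1.613, -0, 1.476, -0.119], TCP at [0.159, -0.604, 0.231] pointing down, gripper open.
Joint ranges: [-3.01, 3.01], [-1.01, 2.22], [0.06, 2.58], [-1.02, 4.17], [0.09, 2.62], [-3.14, 3.14]. Speed limits (rad/s): [2.57, 2.57, 3.14, 3.14, 3.14, 3.14].

## Interface

Orientations are given as a rotation vector (axis times angle).
In Python, from station import status, viewer, finish_job, ctrl gives the robot as it stands.
- The arm moves only by the shell command python3 -m jog 'ROWS' [FORCE]. ROWS is JSON, a list of rows, each a list of 7 numbers: the turn, a rotation vector about the tool's x, y, z each as a share of 5 degrees, from -1 to 1, then the shift along the tool's x, y, z each as a share of 30 mm, from -1 to 1, then the opening, from -1 (shut) to 1 (fully open). A call has 1 to 5 rows; each row shifts and turns the commanded pose from where the row before left it, along the tool's axes as they then stand; what a row does not reach is not made up. A row lasts 1/8 s, in which the tool goes at most 62.5 mm and 10.7 degrees, less where a joint would pass 70% of its speed; a pose out of reach is approached as far as the arm can. A call with a number of a shift or a turn outside -1 to 1 is refused whole. A call with a gripper value outside its range is refused whole. The fingers move at their own pace and stop on an object; FORCE is the grip in N (left out, the last holds). Time passes only in rows, so rows that do not move let the fingers close. It gives the time, the measured TCP pose, the force, the opening and the grip force at its end, in the units of the state.
- status.get_obs(): the state, without advancing time (a new reading comes with each control period).
- viewer.get_image(name): name is "side" or "top" or "wrist"; returns a dict with "img" (400x640x3 uint8, red, green, blue), "fovy" (degrees; the focal length in pixels is half the picture's height over the tangent of half this angle, whatever the lens; pixels are square), "cx", "cy" (the principal point, pixels), "distortion" ([k1, k2, p1, p2, k3] as OpenCV has them; the pictures are not rectified), "rvec" (rotation vector, rad) and "tvec" (3), from world to camera coordinates, as OpenCV has them. Camera axes: x right, y down, z forward; pixel columns grow to the right and rows downward; lengths in m; the calibration is good to about 2 mm. A picture is of the moment at which its call begins. There is no depth.
- finish_job(): hands the job in; it is judged then, once.
The state is a dict: "t": time; "q": joint angles; "dq": joint speeds; "effort": joint torques, N m; "tool_pos": TCP position; "tool_rot": TCP orientation; "contact_force": force on the tool from outside, world axes, zero at the start; "wrist_torque": the same for the moment, N m; "opening": finger opening in m; "grip_force": force on a finger pad.
Only numpy, scipy, OpenCV 4.12 (cv2) and the standard library are available. Lean on these libraries where they do the work, as an engineer would, in place of code of your own. Each camera call takes 0.05 s, during which the arm holds its last target. There are 200 camera calls.

## Working session

There is one attempt and no reset: what is moved stays moved. The work goes in short steps, Python scripts to look and compute and a shell command to move; the robot and the scene stay as the last step left them, time stands still between calls to the robot, and variables do not carry over. Pictures are saved under pics/ and viewed, at most 10 in all, crops included, and the job is handed in when it is done.

```bash
ls; mkdir -p pics; cat > h.py <<'E'
import numpy as np, cv2
from scipy.spatial.transform import Rotation as R
from station import status, viewer, ctrl
def cam(n):
    d=viewer.get_image(n); h,w=d["img"].shape[:2]
    f=h/2/np.tan(np.radians(d["fovy"])/2)
    d["K"]=np.array([[f,0,d["cx"]],[0,f,d["cy"]],[0,0,1]]); d["D"]=np.array(d["distortion"],float)
    d["R"]=cv2.Rodrigues(np.array(d["rvec"],float))[0]; d["t"]=np.array(d["tvec"],float).ravel(); d["C"]=-d["R"].T@d["t"]
    return d
def ray(d,p):
    u=cv2.undistortPoints(np.array(p,float).reshape(-1,1,2),d["K"],d["D"]).reshape(-1,2)
    return np.c_[u,np.ones(len(u))]@d["R"]
def onz(d,p,z):
    r=ray(d,p); return d["C"]+r*((z-d["C"][2])/r[:,2])[:,None]
def proj(d,P):
    return cv2.projectPoints(np.array(P,float).reshape(-1,1,3),np.array(d["rvec"],float),d["t"],d["K"],d["D"])[0].reshape(-1,2)
def tri(d1,p1,d2,p2):
    a=ray(d1,p1)[0];b=ray(d2,p2)[0]
    s=np.linalg.lstsq(np.c_[a,-b],d2["C"]-d1["C"],rcond=None)[0]
    A=d1["C"]+s[0]*a;B=d2["C"]+s[1]*b
    return (A+B)/2,np.linalg.norm(A-B)
def save(d,n): cv2.imwrite("pics/"+n,d["img"][:,:,::-1])
E
python3 - <<'E'
from h import *
import pickle
o=status.get_obs(); print(o["t"],o["tool_pos"],o["tool_rot"],ctrl.hold_point_z)
for n in("top","side"):
    d=cam(n); save(d,n+"0.png"); pickle.dump(d,open(n+"0.pkl","wb")); print(n,d["C"],d["fovy"],d["D"])
E
```

```text
pics
0.0 [ 0.1586605  -0.60389305  0.23005678] [-3.11368181e+00 -4.02052840e-01  3.42083393e-05] 0.0187
top [0.43829073 0.01909996 1.12608822] 55.510738644435534 [-0.09361749  0.          0.          0.          0.        ]
side [0.37804411 1.0150831  0.86050004] 51.17588929321685 [-0.01534546  0.          0.          0.          0.        ]
```

View pics/top0.png

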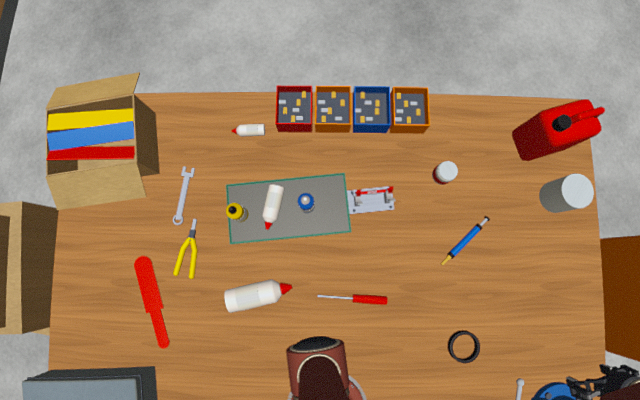

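View pics/side0.png

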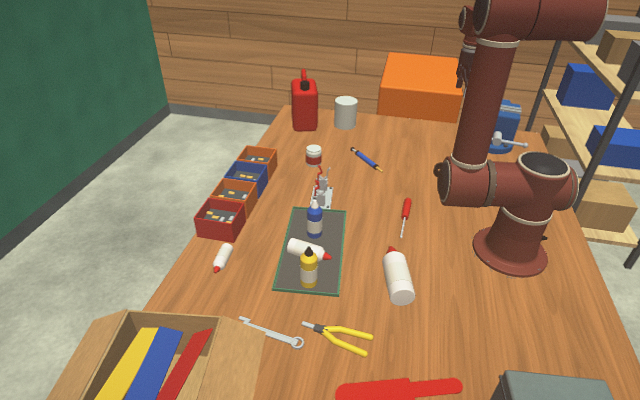

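The top view shows the tray with corners near (227,185), (345,174), (350,231) and (230,243). The clip is at (372,200), and the yellow bottle is at (235,210), the blue at (306,202). The white oiler lies at (272,203) with its spout at (267,226). The syringe nozzle is at (445,263) and its disc at (487,218). The side view agrees with this. The larger white bottle at (255,295) and the smaller one at (248,130) are decoys.

```bash
python3 - <<'E'
from h import *
import pickle
d=pickle.load(open("top0.pkl","rb")); s=pickle.load(open("side0.pkl","rb"))
def mask(d,box,lo,hi):
    hsv=cv2.cvtColor(d["img"],cv2.COLOR_RGB2HSV); m=cv2.inRange(hsv,lo,hi); z=np.zeros_like(m); x0,y0,x1,y1=box; z[y0:y1,x0:x1]=m[y0:y1,x0:x1]; return z
def pts(m): return np.argwhere(m)[:,::-1].astype(float)
# tray
for nm,dd,box in(("top",d,(215,165,360,255)),("side",s,(265,200,355,300))):
    m=mask(dd,box,(60,90,40),(90,255,255)); p=pts(m); P=onz(dd,p,0.010)[:,:2]
    r=cv2.minAreaRect(P.astype(np.float32)); print(nm,"tray",len(p),r); print(cv2.boxPoints(r).round(4).tolist())
def axis(P):
    c=P.mean(0); u,S,v=np.linalg.svd(P-c,full_matrices=False); a=v[0]; t=(P-c)@a; w=(P-c)@[-a[1],a[0]]
    return c,a,(t.min(),t.max()),(w.min(),w.max())
# syringe
for nm,dd,box in(("top",d,(435,210,497,270)),("side",s,(340,140,390,178))):
    m=mask(dd,box,(100,120,50),(120,255,255)); P=onz(dd,pts(m),0.012)[:,:2]; print(nm,"barrel",len(P),axis(P))
    m=mask(dd,box,(18,110,100),(32,255,255)); p=pts(m); print("brass",len(p),p.min(0),p.max(0)) if len(p) else 0
# oiler in top & side
m=mask(d,(255,175,290,222),(0,0,140),(180,60,255)); P=onz(d,pts(m),0.03)[:,:2]; print("oiler top",len(P),axis(P))
m=mask(d,(255,215,285,235),(0,120,60),(8,255,255))|mask(d,(255,215,285,235),(172,120,60),(180,255,255)); print("spout",onz(d,pts(m),0.026).mean(0),pts(m).min(0),pts(m).max(0))
m=mask(s,(280,230,330,262),(0,0,140),(180,60,255));P=onz(s,pts(m),0.035)[:,:2]; print("oiler side",len(P),axis(P))
m=mask(s,(318,248,335,265),(0,120,60),(8,255,255))|mask(s,(318,248,335,265),(172,120,60),(180,255,255)); print("spout side",len(pts(m)),onz(s,pts(m),0.026).mean(0))
for nm,box,lo,hi in(("yellow",(222,195,252,225),(22,120,100),(34,255,255)),("blue",(295,188,320,216),(100,100,60),(125,255,255))):
    P=pts(mask(d,box,lo,hi)); print(nm,len(P),onz(d,[P.mean(0)],0.098))
for n,dd,b in(("t",d,(215,165,500,275)),("s",s,(260,130,400,300))):
    x0,y0,x1,y1=b; c=dd["img"][y0:y1,x0:x1,::-1]; k=800/(x1-x0) if n=="t" else 600/(y1-y0); cv2.imwrite(f"pics/c_{n}.png",cv2.resize(c,None,fx=k,fy=k,interpolation=2)[:600,:800])
E
```

```text
top tray 411 ((0.5769447684288025, 0.1218307837843895), (0.1766946017742157, 0.35524994134902954), 6.297796249389648)
[[0.46959999203681946, 0.28870001435279846], [0.5085999965667725, -0.06440000236034393], [0.6841999888420105, -0.04500000178813934], [0.6452999711036682, 0.30809998512268066]]
side tray 40 ((0.5752017498016357, 0.13130277395248413), (0.17352397739887238, 0.3383307158946991), 6.390145778656006)
[[0.4702000021934509, 0.2897999882698059], [0.5077999830245972, -0.04650000110268593], [0.6802999973297119, -0.0272000003606081], [0.6425999999046326, 0.3091000020503998]]
top barrel 232 (array([ 0.48469414, -0.4042841 ]), array([-0.68621217,  0.72740144]), (np.float64(-0.056990934392728114), np.float64(0.05731111822738518)), (np.float64(-0.00858109972364904), np.float64(0.008281799786466737)))
brass 43 [441. 255.] [451. 265.]
side barrel 68 (array([ 0.48650687, -0.401984  ]), array([-0.68236874,  0.73100815]), (np.float64(-0.05617269878242096), np.float64(0.05244546839947144)), (np.float64(-0.00919263680639723), np.float64(0.0093257719505509)))
brass 19 [375. 166.] [382. 171.]
oiler top 600 (array([0.58798198, 0.16351959]), array([-0.98929463,  0.14593194]), (np.float64(-0.05641307633306657), np.float64(0.054629833799536016)), (np.float64(-0.0319361503326381), np.float64(0.05580941008621555)))
spout [0.52358245 0.17710832 0.026     ] [265. 222.] [271. 229.]
oiler side 471 (array([0.59265394, 0.16257621]), array([-0.99765615,  0.06842658]), (np.float64(-0.05117585200273161), np.float64(0.05960070576022)), (np.float64(-0.04190171068282101), np.float64(0.08101848971320372)))
spout side 53 [0.52444256 0.17886889 0.026     ]
yellow 201 [[0.55461793 0.25633435 0.098     ]]
blue 148 [[0.58385368 0.06420898 0.098     ]]
```

View pics/c_t.png

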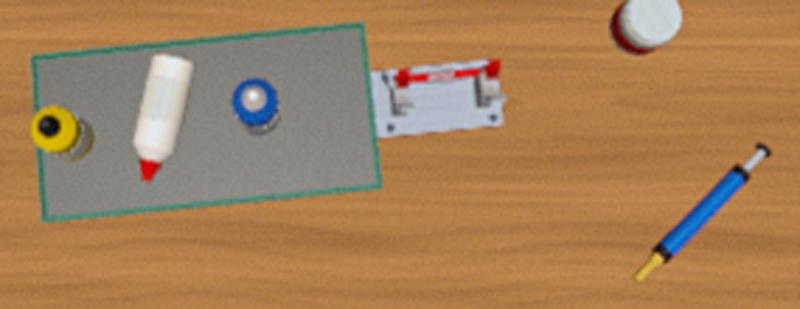

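The crop confirms the layout. The jaw is on the far (+x) side of the clip, and the syringe nozzle points towards +y/-x. Next I'll refine the oiler axis, using the connected component only.

```bash
python3 - <<'E'
from h import *
import pickle
for nm,box,seed in(("top",(250,175,295,235),None),("side",(280,230,335,265),None)):
    d=pickle.load(open(nm+"0.pkl","rb")); hsv=cv2.cvtColor(d["img"],cv2.COLOR_RGB2HSV)
    x0,y0,x1,y1=box; h=hsv[y0:y1,x0:x1].astype(int)
    w=((h[...,1]<70)&(h[...,2]>150)); r=((h[...,0]<9)|(h[...,0]>170))&(h[...,1]>120)&(h[...,2]>70)
    n,l,st,_=cv2.connectedComponentsWithStats(((w|r)*255).astype(np.uint8))
    k=1+np.argmax(st[1:,4]); m=l==k
    p=np.argwhere(m)[:,::-1]+[x0,y0]; c=onz(d,p.astype(float),0.026)[:,:2]
    R_=cv2.minAreaRect(c.astype(np.float32)); print(nm,len(p),R_)
    pr=np.argwhere(r&m)[:,::-1]+[x0,y0]; sp=onz(d,pr.astype(float),.026)[:,:2].mean(0)
    pw=np.argwhere(w&m)[:,::-1]+[x0,y0]; wc=onz(d,pw.astype(float),.035)[:,:2]; ax=sp-wc.mean(0); ax/=np.linalg.norm(ax)
    t=(wc-sp)@-ax; print("spout",sp,"white",wc.mean(0),"axis",ax,np.degrees(np.arctan2(ax[1],ax[0])),"extent",t.min(),t.max())
    u,S,v=np.linalg.svd(wc-wc.mean(0),full_matrices=False); print("pca",v[0],S)
E
```

```text
top 604 ((0.5779451131820679, 0.16729019582271576), (0.04488728940486908, 0.13479642570018768), 78.39830017089844)
spout [0.52358245 0.17710832] white [0.58848882 0.16364131] axis [-0.9791462   0.20315687] 168.27837456127003 extent 0.010264512364930298 0.12118781989593756
pca [-0.98028001  0.19761349] [0.73944149 0.29956215]
side 474 ((0.5798367857933044, 0.16618072986602783), (0.06125291809439659, 0.14192578196525574), 79.61383056640625)
spout [0.52444256 0.17886889] white [0.59370154 0.16818525] axis [-0.98831069  0.1524532 ] 171.2308800508617 extent 0.007493659785641944 0.12261603102960254
pca [-0.99073733  0.13579231] [0.6715566  0.33191142]
```

```bash
python3 -m jog '[[0,0,0,1,-0.95,0,0.5],[0,0,0,1,-0.95,0,0.5],[0,0,0,1,-0.95,0,0.5],[0,0,0,1,-0.95,0,0.5],[0,0,0,1,-0.95,0,0.5]]' 60
python3 -m jog '[[0,0,0,1,-0.95,0,0.5],[0,0,0,1,-0.95,0,0.5],[0,0,0,1,-0.95,0,0.5],[0,0,0,1,-0.95,0,0.5],[0,0,0,1,-0.95,0,0.5]]'
python3 -m jog '[[0,0,0,1,-0.95,0,0.5],[0,0,0,1,-0.95,0,0.5],[0,0,0,0.3,-1,0,0.5],[0,0,0,0.3,-1,0,0.5],[0,0,0,0.3,-1,0,0.5]]'
python3 -m jog '[[0,0,0,0.3,-1,0,0.5],[0,0,0,0.3,-1,0,0.5],[0,0,0,0.3,-1,0,0.5],[0,0,0,0.3,-1,0,0.5],[0,0,0,0.3,-1,0,0.5]]'
python3 -m jog '[[0,0,0,0.3,-1,0,0.5],[0,0,0,0.3,-1,0,0.5],[0,0,0,0.3,-1,0,0.5],[0,0,0,0.3,-1,0,0.5],[0,0,0,0,0,0,0.5]]'
```

```text
t: 0.72
tool_pos: [0.2681, -0.4271, 0.2308]
tool_rot: [-3.115, -0.402, 0.0]
contact_force: [-0.0, -0.4, 0.9]
opening: 0.0642
grip_force: 0.0
t: 1.35
tool_pos: [0.3768, -0.2512, 0.2309]
tool_rot: [-3.115, -0.402, 0.0]
contact_force: [-0.4, 0.2, -0.7]
opening: 0.0642
grip_force: 0.0
t: 1.98
tool_pos: [0.423, -0.0872, 0.2308]
tool_rot: [-3.115, -0.402, 0.001]
contact_force: [1.3, -0.3, -0.2]
opening: 0.0638
grip_force: 0.0
t: 2.6
tool_pos: [0.4284, 0.0692, 0.2309]
tool_rot: [-3.116, -0.402, 0.001]
contact_force: [-0.1, -0.6, 0.3]
opening: 0.0642
grip_force: 0.0
t: 3.22
tool_pos: [0.4326, 0.1946, 0.2307]
tool_rot: [3.115, 0.407, -0.002]
contact_force: [-0.1, -0.5, 0.6]
opening: 0.0642
grip_force: 0.0
```

```bash
python3 -m jog '[[0,0,1,0,0,0,0.5],[0,0,1,0,0,0,0.5],[0,0,1,0,0,0,0.5],[0,0,1,0,0,0,0.5],[0,0,1,0,0,0,0.5]]'
python3 -m jog '[[0,0,0.24,0,0,0,0.5],[0,1,0,0,0,0,0.5],[0,1,0,0,0,0,0.5],[0,1,0,0,0,0,0.5],[0,1,0,0,0,0,0.5]]'
python3 -m jog '[[0,1,0,0,0,0,0.5],[0,1,0,0,0,0,0.5],[0,1,0,0,0,0,0.5],[0,1,0,0,0,0,0.5],[0,1,0,0,0,0,0.5]]'
cat >> h.py <<'E'
def go(target,Rt=None):
    o=status.get_obs(); Rc=R.from_rotvec(o["tool_rot"]); p=np.array(o["tool_pos"])
    m=Rc.as_matrix(); print("t",o["t"],"pos",p.round(4),"axes x",m[:,0].round(3),"y",m[:,1].round(3),"z",m[:,2].round(3))
    print("shift units (pure, current axes)",(Rc.inv().apply(np.array(target)-p)/.03).round(2))
    if Rt is not None: print("turn units",(np.degrees((Rc.inv()*Rt).as_rotvec())/5).round(2),"shift after turn",(Rt.inv().apply(np.array(target)-p)/.03).round(2))
def tool(az,b):
    "tool x azimuth az (deg) when down, then pitched b toward tool x"
    return R.from_euler("z",az,degrees=True)*R.from_euler("x",180,degrees=True)*R.from_euler("y",b,degrees=True)
E
python3 - <<'E'
from h import *
go([.604,.161,.012],tool(-11.5,45))
d=cam("wrist"); save(d,"w1.png")
E
```

```text
t: 3.85
tool_pos: [0.4329, 0.1924, 0.2309]
tool_rot: [3.128, -0.288, -0.001]
contact_force: [0.0, -0.3, -0.4]
opening: 0.0639
grip_force: 0.0
t: 4.47
tool_pos: [0.4331, 0.1928, 0.2313]
tool_rot: [3.043, -0.306, 0.541]
contact_force: [-0.8, 0.1, -0.0]
opening: 0.064
grip_force: 0.0
t: 5.1
tool_pos: [0.433, 0.1929, 0.2314]
tool_rot: [2.817, -0.283, 1.172]
contact_force: [-0.1, 0.0, 0.3]
opening: 0.064
grip_force: 0.0
t 5.1 pos [0.433  0.1929 0.2314] axes x [ 0.691 -0.14   0.709] y [-0.199 -0.98   0.001] z [ 0.695 -0.142 -0.705]
shift units (pure, current axes) [-1.1  -0.1   9.27]
turn units [ 0.   -0.03  0.01] shift after turn [-1.07 -0.09  9.27]
```

View pics/w1.png

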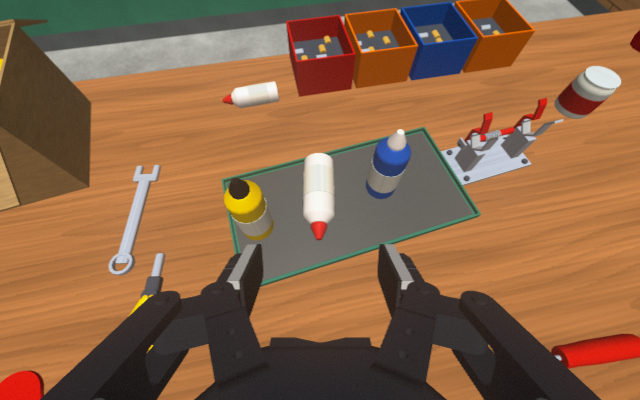

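The wrist view shows the oiler centred ahead at (318,195), with its spout tip at (319,239). Its axis is vertical in the image, and there is room beside both neighbours.

```bash
python3 - <<'E'
from h import *
d=cam("wrist"); 
print("tip",onz(d,[(319,239)],.026),"base-top",onz(d,[(318,153)],.045))
print("left/right mid",onz(d,[(302.5,190),(335,190)],.028))
print("tray near corners",onz(d,[(479,213),(424,128),(224,180),(240,287)],.010))
print("yellow tip, blue tip",onz(d,[(237,182),(399,133)],.13))
E
```

```text
tip [[0.50962648 0.17781339 0.026     ]] base-top [[0.63723352 0.15368247 0.045     ]]
left/right mid [[0.58817817 0.18686178 0.028     ]
 [0.57870877 0.13981564 0.028     ]]
tray near corners [[ 0.50780859 -0.06478902  0.01      ]
 [ 0.67963681 -0.04499043  0.01      ]
 [ 0.64069803  0.30453351  0.01      ]
 [ 0.47096648  0.29104096  0.01      ]]
yellow tip, blue tip [[0.55396025 0.25838676 0.13      ]
 [0.58425697 0.06606714 0.13      ]]
```

```bash
python3 -m jog '[[0,0,0,-0.5,-0.07,1,0.5],[0,0,0,-0.5,0,1,0.5],[0,0,0,0,0,1,0.5],[0,0,0,0,0,1,0.5],[0,0,0,0,0,1,0.5]]'
python3 -m jog '[[0,0,0,0,0,1,0.5],[0,0,0,0,0,1,0.5],[0,0,0,0,0,1,0.5],[0,0,0,0,0,0.7,0.5],[0,0,0,0,0,0.6,0.5]]'
python3 - <<'E'
from h import *
go([.607,.1595,.012],tool(-11,45))
E
```

```text
t: 5.82
tool_pos: [0.5181, 0.1778, 0.1039]
tool_rot: [2.819, -0.285, 1.167]
contact_force: [-0.0, -0.3, -0.4]
opening: 0.0638
grip_force: 0.0
t: 6.45
tool_pos: [0.6075, 0.1582, 0.0177]
tool_rot: [2.829, -0.285, 1.148]
contact_force: [-0.6, -0.4, 0.1]
opening: 0.064
grip_force: 0.0
t 6.45 pos [0.6075 0.1582 0.0177] axes x [ 0.703 -0.143  0.697] y [-0.199 -0.98  -0.   ] z [ 0.683 -0.138 -0.717]
shift units (pure, current axes) [-0.15 -0.04  0.12]
turn units [ 0.06  0.17 -0.07] shift after turn [-0.15 -0.04  0.12]
```

```bash
python3 -m jog '[[0,0,0,-0.1,0,0,0.5],[0,0,0,0,0,0,-0.3],[0,0,0,0,0,0,-0.3],[0,0,0,0,0,0,-0.3],[0,0,0,0,0,0,-0.3]]' 60
python3 -m jog '[[0,0,0,0,0,0,-0.3],[0,0,0,0.35,0,-0.35,-0.3],[0,0,0,0.5,0,-0.5,-0.3]]'
```

```text
t: 7.08
tool_pos: [0.6044, 0.1598, 0.0178]
tool_rot: [2.831, -0.283, 1.15]
contact_force: [-3.9, -1.8, 5.2]
opening: 0.0444
grip_force: 61.4
t: 7.45
tool_pos: [0.6031, 0.1593, 0.0514]
tool_rot: [2.833, -0.282, 1.143]
contact_force: [-0.2, 0.6, -2.4]
opening: 0.0441
grip_force: 61.7
```

```bash
python3 -m jog '[[0,0,0,0.7,0,-0.7,-0.3],[0,0,0,0.7,0,-0.7,-0.3],[0,0,0,0.7,0,-0.7,-0.3],[0,0,0,0.7,0,-0.7,-0.3],[0,0,0,0.7,0,-0.7,-0.3]]'
python3 -m jog '[[0,0,0,0.7,0,-0.7,-0.3],[0,0,0,0,0,-0.5,-0.3]]'
python3 - <<'E'
from h import *
print(np.degrees(status.get_obs()["q"]))
d=cam("wrist"); save(d,"w2.png")
E
```

```text
t: 8.07
tool_pos: [0.6058, 0.1588, 0.2009]
tool_rot: [2.833, -0.283, 1.145]
contact_force: [0.8, 0.9, -2.7]
opening: 0.0444
grip_force: 61.7
t: 8.32
tool_pos: [0.5973, 0.1609, 0.2439]
tool_rot: [2.832, -0.284, 1.152]
contact_force: [1.2, -0.8, -1.8]
opening: 0.0443
grip_force: 61.7
[ 16.63068409 -19.06395006 118.74269502 -28.38635375  43.21558853
 132.48242111]
```

View pics/w2.png

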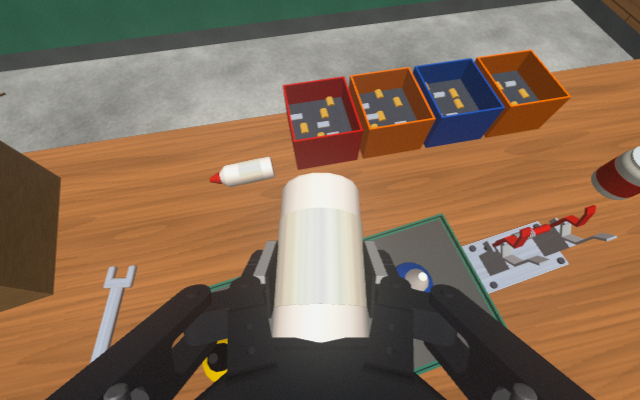

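The wrist view shows the bottle held squarely, with its base at (320,180), clear of the yellow and blue bottles. Next I'll spin the tool half a turn.

```bash
for i in 1; do
python3 -m jog '[[0,0,-1,0,0,0,-0.3],[0,0,-1,0,0,0,-0.3],[0,0,-1,0,0,0,-0.3],[0,0,-1,0,0,0,-0.3],[0,0,-1,0,0,0,-0.3]]'
python3 -m jog '[[0,0,-1,0,0,0,-0.3],[0,0,-1,0,0,0,-0.3],[0,0,-1,0,0,0,-0.3],[0,0,-1,0,0,0,-0.3],[0,0,-1,0,0,0,-0.3]]'
python3 -m jog '[[0,0,-1,0,0,0,-0.3],[0,0,-1,0,0,0,-0.3],[0,0,-1,0,0,0,-0.3],[0,0,-1,0,0,0,-0.3],[0,0,-1,0,0,0,-0.3]]'
python3 -m jog '[[0,0,-1,0,0,0,-0.3],[0,0,-1,0,0,0,-0.3],[0,0,-1,0,0,0,-0.3],[0,0,-1,0,0,0,-0.3],[0,0,-1,0,0,0,-0.3]]'
python3 -m jog '[[0,0,-1,0,0,0,-0.3],[0,0,-1,0,0,0,-0.3],[0,0,-1,0,0,0,-0.3],[0,0,-1,0,0,0,-0.3],[0,0,-1,0,0,0,-0.3]]'
python3 -m jog '[[0,0,-1,0,0,0,-0.3],[0,0,-1,0,0,0,-0.3],[0,0,-1,0,0,0,-0.3],[0,0,-1,0,0,0,-0.3],[0,0,-1,0,0,0,-0.3]]'
python3 -m jog '[[0,0,-1,0,0,0,-0.3],[0,0,-1,0,0,0,-0.3],[0,0,-1,0,0,0,-0.3],[0,0,-1,0,0,0,-0.3],[0,0,-1,0,0,0,-0.3]]'
python3 -m jog '[[0,0,-1,0,0,0,-0.3],[0,0,0,0,0,0,-0.3]]'
done | grep -A1 pos | tail -2
python3 - <<'E'
from h import *
Rg=R.from_rotvec([2.831,-.283,1.15]); a=np.radians(169.3); st=Rg.inv().apply([np.cos(a),np.sin(a),0])
o=status.get_obs(); Rc=R.from_rotvec(o["tool_rot"]); print("bottle axis now",Rc.apply(st))
# minimal turn to upright
s=Rc.apply(st); ax=np.cross(s,[0,0,1]); w=ax/np.linalg.norm(ax)*np.arccos(s[2]); Rt=R.from_rotvec(w)*Rc
# origin offset in tool frame: TCP at grasp (.6044,.1598,.0178); origin (.5735,.166,.026)
oo=Rg.inv().apply(np.array([.5735,.166,.026])-[.6044,.1598,.0178]); oo[1]=0; print("origin in tool",oo)
for h in(.068+.03,.068): tp=np.array([.5726,.162,h])-Rt.apply(oo); print("tcp",tp); go(tp,Rt)
d=cam("side"); save(d,"s2.png"); cv2.imwrite("pics/s2c.png",cv2.resize(d["img"][120:320,220:420,::-1],None,fx=3,fy=3))
E
```

```text
tool_pos: [0.5958, 0.1607, 0.2395]
tool_rot: [0.237, 2.365, -0.094]
bottle axis now [0.03346109 0.00377314 0.9994329 ]
origin in tool [-0.01687489  0.         -0.02785189]
tcp [0.58071107 0.16074435 0.06648613]
t 13.0 pos [0.5958 0.1607 0.2395] axes x [-0.705  0.143 -0.694] y [0.198 0.98  0.001] z [ 0.681 -0.136 -0.72 ]
shift units (pure, current axes) [ 4.36 -0.11  3.81]
turn units [-0.09 -0.37  0.08] shift after turn [ 4.48 -0.16  3.67]
tcp [0.58071107 0.16074435 0.03648613]
t 13.0 pos [0.5958 0.1607 0.2395] axes x [-0.705  0.143 -0.694] y [0.198 0.98  0.001] z [ 0.681 -0.136 -0.72 ]
shift units (pure, current axes) [ 5.05 -0.11  4.53]
turn units [-0.09 -0.37  0.08] shift after turn [ 5.19 -0.18  4.36]
```

View pics/s2c.png

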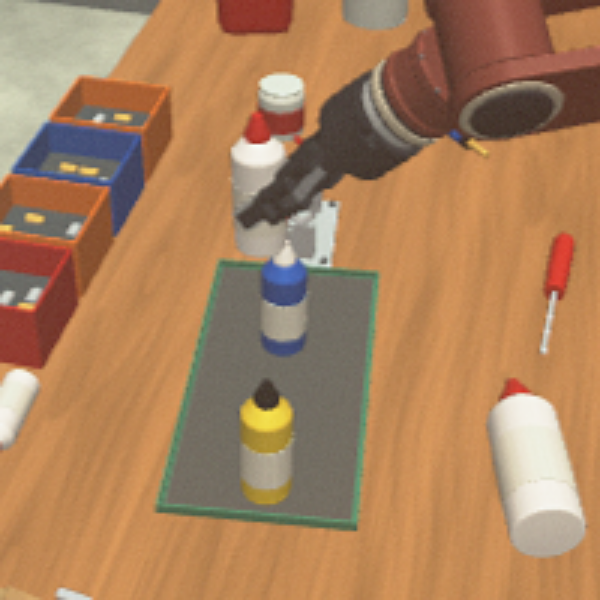

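The side view shows the white bottle upright in the gripper, with its spout up at crop (257,125), and the other bottles undisturbed. Now I'll lower it.

```bash
python3 -m jog '[[-0.09,-0.37,0.08,0,0,0,-0.3],[0,0,0,0.9,-0.03,0.73,-0.3],[0,0,0,0.9,-0.03,0.73,-0.3],[0,0,0,0.9,-0.03,0.73,-0.3],[0,0,0,0.9,-0.03,0.73,-0.3]]'
python3 -m jog '[[0,0,0,0.9,-0.04,0.73,-0.3],[0,0,0,0.25,0,0.25,-0.3],[0,0,0,0.15,0,0.15,-0.3],[0,0,0,0,0,0,-0.3]]'
python3 - <<'E'
from h import *
o=status.get_obs();Rc=R.from_rotvec(o["tool_rot"]); Rg=R.from_rotvec([2.831,-.283,1.15]); a=np.radians(169.3); print(Rc.apply(Rg.inv().apply([np.cos(a),np.sin(a),0])))
go([.5807,.1607,.0365])
d=cam("side");save(d,"s3.png"); t=cam("top"); save(t,"t3.png")
for nm,dd,box in(("side",d,(280,180,340,270)),("top",t,(250,170,295,235))):
    x0,y0,x1,y1=box; h=cv2.cvtColor(dd["img"],cv2.COLOR_RGB2HSV)[y0:y1,x0:x1].astype(int); r=((h[...,0]<9)|(h[...,0]>170))&(h[...,1]>140)&(h[...,2]>90); p=np.argwhere(r)[:,::-1]+[x0,y0]; print(nm,len(p),p.mean(0)); 
    globals()["p"+nm]=p.mean(0)
print(tri(d,pside,t,ptop))
E
```

```text
t: 13.68
tool_pos: [0.5844, 0.1615, 0.1024]
tool_rot: [0.237, 2.327, -0.082]
contact_force: [-0.0, -0.4, -2.3]
opening: 0.0443
grip_force: 61.8
t: 14.18
tool_pos: [0.5822, 0.1614, 0.052]
tool_rot: [0.237, 2.328, -0.083]
contact_force: [-0.1, 0.3, -1.3]
opening: 0.0441
grip_force: 61.7
[-4.02028089e-03 -5.81654978e-04  9.99991749e-01]
t 14.175 pos [0.5822 0.1614 0.052 ] axes x [-0.679  0.145 -0.719] y [0.196 0.981 0.013] z [ 0.707 -0.132 -0.694]
shift units (pure, current axes) [ 0.4  -0.04  0.33]
side 77 [313.37662338 207.14285714]
top 38 [267.89473684 203.36842105]
(array([0.56799873, 0.15622886, 0.17619545]), np.float64(0.0024490170729057174))
```

```bash
python3 -m jog '[[0,0,0,0.2,0,0.17,-0.3],[0,0,0,0.08,0,0.07,-0.3],[0,0,0,0,0,0,-0.3]]'
python3 -m jog '[[0,0,0,0.04,0,0.04,-0.3],[0,0,0,0,0,0,-0.3]]'
python3 -m jog '[[0,0,0,0.04,0,0.04,-0.3],[0,0,0,0,0,0,-0.3]]'
python3 - <<'E'
from h import *
d=cam("side"); cv2.imwrite("pics/s4c.png",cv2.resize(d["img"][180:300,250:370,::-1],None,fx=4,fy=4))
E
```

```text
t: 14.65
tool_pos: [0.5819, 0.1615, 0.042]
tool_rot: [0.237, 2.328, -0.083]
contact_force: [-0.3, -0.1, -2.7]
opening: 0.0442
grip_force: 61.7
t: 14.9
tool_pos: [0.5819, 0.1613, 0.0408]
tool_rot: [0.237, 2.33, -0.082]
contact_force: [-0.2, 0.3, -2.2]
opening: 0.0443
grip_force: 61.7
t: 15.15
tool_pos: [0.582, 0.1613, 0.0398]
tool_rot: [0.237, 2.331, -0.082]
contact_force: [-0.7, 0.0, -0.3]
opening: 0.0442
grip_force: 62.2
```

View pics/s4c.png

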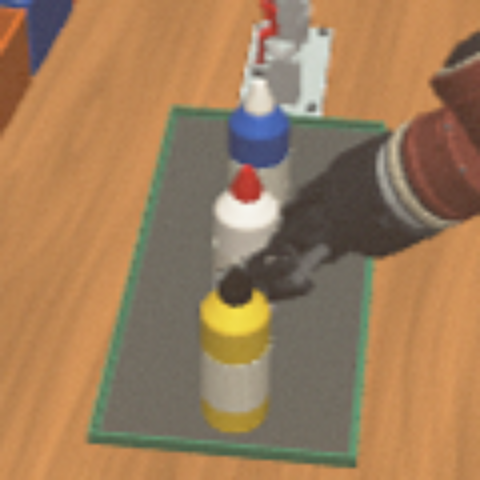

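The side view shows the white bottle upright in the row between yellow and blue. The weight reading has dropped, so its base is touching. I'll press a little further and then release.

```bash
python3 -m jog '[[0,0,0,0.04,0,0.04,-0.3],[0,0,0,0,0,0,-0.3]]'
python3 -m jog '[[0,0,0,0,0,0,0.15],[0,0,0,0,0,0,0.3],[0,0,0,0,0,0,0.45],[0,0,0,0,0,0,0.5]]'
python3 -m jog '[[0,0,0,0,0,-0.2,0.5],[0,0,0,0,0,-0.5,0.5],[0,0,0,0,0,-1,0.5],[0,0,0,0,0,-1,0.5],[0,0,0,0,0,-1,0.5]]'
python3 -m jog '[[0,0,0,0,0,-1,0.5],[0,0,0,0,0,-1,0.5],[0,0,0,-0.5,0,-1,0.5],[0,0,0,-0.5,0,-1,0.5],[0,0,0,-0.5,0,0,0.5]]'
python3 - <<'E'
from h import *
# syringe target grasp: yaw so tool y is across barrel
print(np.degrees(status.get_obs()["q"]).round(1))
d=cam("side");t=cam("top");save(t,"t5.png");save(d,"s5.png")
for nm,dd,box in(("side",d,(280,195,340,270)),("top",t,(250,170,295,235))):
    x0,y0,x1,y1=box; h=cv2.cvtColor(dd["img"],cv2.COLOR_RGB2HSV)[y0:y1,x0:x1].astype(int); r=((h[...,0]<9)|(h[...,0]>170))&(h[...,1]>150)&(h[...,2]>90); p=np.argwhere(r)[:,::-1]+[x0,y0]; print(nm,len(p),p.mean(0)); 
    globals()["p"+nm]=p.mean(0)
print(tri(d,pside,t,ptop))
cv2.imwrite("pics/s5c.png",np.hstack([cv2.resize(d["img"][180:300,250:370,::-1],(400,400)),cv2.resize(t["img"][165:265,215:315,::-1],(400,400))]))
for az in(-43.5,136.5): go([.485,-.403,.13],tool(az,0))
E
```

```text
t: 15.45
tool_pos: [0.5826, 0.1612, 0.0398]
tool_rot: [0.237, 2.331, -0.081]
contact_force: [-4.4, -0.3, 5.7]
opening: 0.0444
grip_force: 62.8
t: 15.95
tool_pos: [0.5818, 0.161, 0.0383]
tool_rot: [0.237, 2.333, -0.081]
contact_force: [0.5, 0.0, -0.1]
opening: 0.0638
grip_force: 0.0
t: 16.58
tool_pos: [0.5027, 0.1757, 0.1165]
tool_rot: [0.237, 2.333, -0.081]
contact_force: [0.2, -0.4, 0.7]
opening: 0.0642
grip_force: 0.0
t: 17.2
tool_pos: [0.4502, 0.1858, 0.2351]
tool_rot: [0.235, 2.329, -0.076]
contact_force: [0.1, -0.5, 0.4]
opening: 0.0638
grip_force: 0.0
[ 28.5 -40.2 133.8 -34.3  52.8 -37.1]
side 45 [311.04444444 226.42222222]
top 35 [268.11428571 203.88571429]
(array([0.57353403, 0.16430273, 0.11462251]), np.float64(0.0003271464522395481))
t 17.3 pos [0.451  0.1847 0.2336] axes x [-0.681  0.147 -0.717] y [0.196 0.98  0.015] z [ 0.706 -0.13  -0.696]
shift units (pure, current axes) [ -1.18 -19.04   5.76]
turn units [-11.6    3.58 -27.6 ] shift after turn [14.31 13.43  3.45]
t 17.3 pos [0.451  0.1847 0.2336] axes x [-0.681  0.147 -0.717] y [0.196 0.98  0.015] z [ 0.706 -0.13  -0.696]
shift units (pure, current axes) [ -1.18 -19.04   5.76]
turn units [2.74 8.87 6.02] shift after turn [-14.31 -13.43   3.45]
```

View pics/s5c.png

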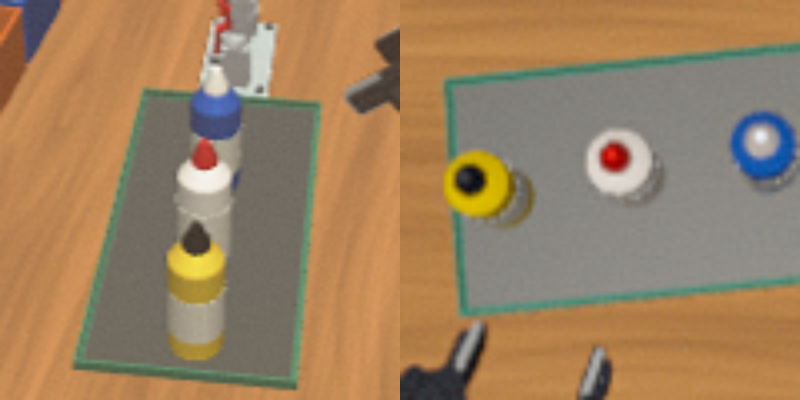

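The picture shows the white bottle standing free. Its spout triangulates to (0.574, 0.164), in line between yellow and blue. Next is the syringe.

```bash
python3 - <<'E'
from h import *
go([.485,-.403,.20],tool(133.2,0))
E
```

```text
t 17.3 pos [0.451  0.1847 0.2336] axes x [-0.681  0.147 -0.717] y [0.196 0.98  0.015] z [ 0.706 -0.13  -0.696]
shift units (pure, current axes) [ -2.85 -19.     4.13]
turn units [3.   8.81 6.64] shift after turn [-15.06 -12.58   1.12]
```

```bash

python3 -m jog '[[0.3,0.88,0.66,0,0,0,0.3],[0.3,0.88,0.66,0,0,0,0.3],[0.3,0.88,0.66,0,0,0,0.3],[0.3,0.88,0.66,0,0,0,0.3],[0.3,0.88,0.66,0,0,0,0.3]]' >/dev/null
python3 -m jog '[[0.3,0.88,0.66,0,0,0,0.3],[0.3,0.88,0.66,0,0,0,0.3],[0.3,0.88,0.66,0,0,0,0.3],[0.3,0.88,0.66,0,0,0,0.3],[0.3,0.88,0.66,0,0,0,0.3]]'
python3 -m jog '[[0,0,0,-0.94,-0.79,0,0.3],[0,0,0,-0.94,-0.79,0,0.3],[0,0,0,-0.94,-0.79,0,0.3],[0,0,0,-0.94,-0.79,0,0.3],[0,0,0,-0.94,-0.79,0,0.3]]' >/dev/null
python3 -m jog '[[0,0,0,-0.94,-0.79,0,0.3],[0,0,0,-0.94,-0.79,0,0.3],[0,0,0,-0.94,-0.79,0,0.3],[0,0,0,-0.94,-0.79,0,0.3],[0,0,0,-0.94,-0.79,0,0.3]]' >/dev/null
python3 -m jog '[[0,0,0,-0.94,-0.79,0.2,0.3],[0,0,0,-0.94,-0.79,0.2,0.3],[0,0,0,-0.94,-0.79,0.2,0.3],[0,0,0,-0.94,-0.79,0.2,0.3],[0,0,0,-0.94,-0.79,0.2,0.3]]'
python3 -m jog '[[0,0,0,-0.94,-0.79,0.1,0.3],[0,0,0,0,0,0,0.3]]'
python3 - <<'E'
from h import *
go([.485,-.403,.005],tool(133.2,0))
d=cam("wrist");save(d,"w6.png")
hsv=cv2.cvtColor(d["img"],cv2.COLOR_RGB2HSV); m=cv2.inRange(hsv,(100,120,50),(120,255,255))
n,l,st,_=cv2.connectedComponentsWithStats(m); k=1+np.argmax(st[1:,4]); p=np.argwhere(l==k)[:,::-1].astype(float)
print(st[k]); P=onz(d,p,.012)[:,:2]; r=cv2.minAreaRect(P.astype(np.float32)); print(r)
u,S,v=np.linalg.svd(P-P.mean(0),full_matrices=False); print(P.mean(0),v[0],np.degrees(np.arctan2(v[0][1],v[0][0])))
E
```

```text
t: 18.55
tool_pos: [0.4496, 0.1841, 0.2293]
tool_rot: [-1.245, -2.878, 0.01]
contact_force: [0.2, 0.3, 0.1]
opening: 0.056
grip_force: 0.0
t: 20.42
tool_pos: [0.4811, -0.3683, 0.2003]
tool_rot: [-1.243, -2.88, 0.003]
contact_force: [0.1, -0.3, 0.0]
opening: 0.0555
grip_force: 0.0
t: 20.68
tool_pos: [0.4828, -0.4057, 0.1971]
tool_rot: [-1.246, -2.878, 0.003]
contact_force: [-0.5, 0.3, -0.6]
opening: 0.0557
grip_force: 0.0
t 20.675 pos [ 0.4828 -0.4057  0.1971] axes x [-0.684  0.729  0.004] y [ 0.729  0.684 -0.004] z [-0.006  0.    -1.   ]
shift units (pure, current axes) [-0.01  0.14  6.4 ]
turn units [-0.05 -0.05 -0.  ] shift after turn [0.01 0.11 6.4 ]
[ 314  133   16   91 1346]
((0.4842608571052551, -0.4056628346443176), (0.01752755232155323, 0.11200309544801712), 43.7089958190918)
[ 0.48275502 -0.403541  ] [ 0.68929691 -0.72447896] -46.42552098058704
```

View pics/w6.png

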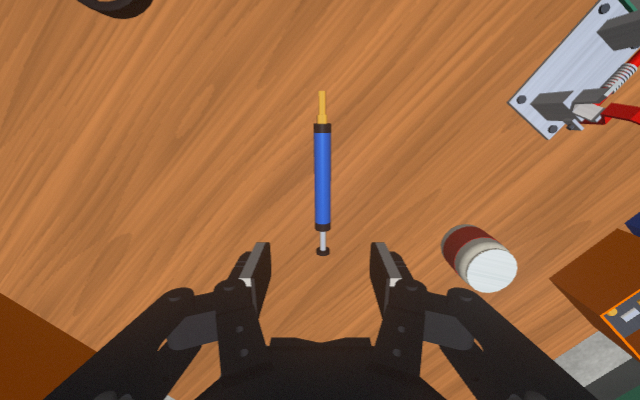

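The wrist view shows the syringe centred under the open fingers, with the blue barrel at (322,133–224), equal black bands at its ends and the nozzle at the top. This matches the earlier position within 2 mm. I'll descend.

```bash

python3 -m jog '[[0,0,0,0,0.08,1,0.3],[0,0,0,0,0,1,0.3],[0,0,0,0,0,1,0.3],[0,0,0,0,0,1,0.3],[0,0,0,0,0,1,0.1]]' 100
python3 -m jog '[[0,0,0,0,0,0.8,0.1],[0,0,0,0,0,0.4,0.0],[0,0,0,0,0,0.2,0.0],[0,0,0,0,0,0,0.0]]'
python3 - <<'E'
from h import *
go([.4845,-.404,.002],tool(133.4,0))
E
```

```text
t: 21.35
tool_pos: [0.4853, -0.4012, 0.0488]
tool_rot: [-1.241, -2.884, 0.004]
contact_force: [0.9, 0.8, 0.8]
opening: 0.0471
grip_force: 0.0
t: 21.85
tool_pos: [0.4859, -0.4027, 0.009]
tool_rot: [-1.242, -2.885, 0.006]
contact_force: [0.4, 0.3, -0.3]
opening: 0.0427
grip_force: 0.0
t 21.85 pos [ 0.4859 -0.4027  0.009 ] axes x [-0.687  0.726 -0.001] y [ 0.726  0.687 -0.004] z [-0.002 -0.004 -1.   ]
shift units (pure, current axes) [ 0.   -0.06  0.23]
turn units [-0.04  0.02  0.  ] shift after turn [ 0.   -0.06  0.23]
```

```bash

python3 -m jog '[[0,0,0,0,-0.05,0.2,0],[0,0,0,0,0,0,-0.3],[0,0,0,0,0,0,-0.6],[0,0,0,0,0,0,-0.8],[0,0,0,0,0,0,-0.9]]' 100
python3 -m jog '[[0,0,0,0,0,0,-0.9],[0,0,0,0,0,0,-0.9]]'
python3 -m jog '[[0,0,0,0,0,-0.4,-0.9],[0,0,0,0,0,-1,-0.9],[0,0,0,0,0,-1,-0.9],[0,0,0,0,0,-1,-0.9]]'
```

```text
t: 22.48
tool_pos: [0.4849, -0.4041, 0.0035]
tool_rot: [1.242, 2.885, -0.007]
contact_force: [-1.2, 1.0, 4.5]
opening: 0.016
grip_force: 98.0
t: 22.72
tool_pos: [0.4849, -0.4041, 0.0035]
tool_rot: [1.242, 2.885, -0.007]
contact_force: [-0.6, 0.6, 6.0]
opening: 0.0158
grip_force: 98.1
t: 23.22
tool_pos: [0.4846, -0.4032, 0.1055]
tool_rot: [-1.242, -2.885, 0.006]
contact_force: [0.8, -0.6, -1.4]
opening: 0.0162
grip_force: 98.0
```

```bash

python3 -m jog '[[0,0,0.93,0,0,-1,-0.9],[0,0,0.93,0,0,-0.8,-0.9],[0,0,0.93,0,0,0,-0.9],[0,0,0.93,0,0,0,-0.9],[0,0,0.93,0,0,0,-0.9]]' >/dev/null
python3 -m jog '[[0,0,0.93,0,0,0,-0.9],[0,0,0.93,0,0,0,-0.9],[0,0,0.93,0,0,0,-0.9],[0,0,0,0,0,0,-0.9]]'
python3 - <<'E'
from h import *
go([.6045,-.1265,.16],tool(96.3,0))
print(np.degrees(status.get_obs()["q"]).round(1))
E
```

```text
t: 24.35
tool_pos: [0.4847, -0.403, 0.1585]
tool_rot: [2.096, 2.339, -0.006]
contact_force: [-0.4, 0.3, -2.8]
opening: 0.0165
grip_force: 98.1
t 24.35 pos [ 0.4847 -0.403   0.1585] axes x [-0.109  0.994 -0.003] y [ 0.994  0.109 -0.002] z [-0.002 -0.003 -1.   ]
shift units (pure, current axes) [ 8.73  4.97 -0.08]
turn units [-0.03  0.03 -0.01] shift after turn [ 8.72  4.98 -0.05]
[-46.4   6.8  95.5  -0.2  77.7 -52.6]
```

```bash

python3 -m jog '[[0,0,0,0.87,0.5,0,-0.9],[0,0,0,0.87,0.5,0,-0.9],[0,0,0,0.87,0.5,0,-0.9],[0,0,0,0.87,0.5,0,-0.9],[0,0,0,0.3,0.16,0,-0.9]]' >/dev/null
python3 -m jog '[[0,0,0,0,0,0,-0.9]]'
python3 - <<'E'
from h import *
d=cam("wrist");save(d,"w7.png")
go([.6045,-.1265,.16],tool(96.3,0))
s=cam("side");save(s,"s7.png");t=cam("top");save(t,"t7.png")
cv2.imwrite("pics/w7c.png",d["img"][:,:,::-1])
E
```

```text
t: 25.1
tool_pos: [0.5371, -0.2834, 0.1583]
tool_rot: [2.095, 2.339, -0.007]
contact_force: [0.0, 0.1, -1.4]
opening: 0.0158
grip_force: 98.1
t 25.15 pos [ 0.5369 -0.284   0.1583] axes x [-0.109  0.994 -0.004] y [ 0.994  0.109 -0.003] z [-0.002 -0.004 -1.   ]
shift units (pure, current axes) [ 4.97  2.81 -0.08]
turn units [-0.03  0.04 -0.01] shift after turn [ 4.97  2.82 -0.06]
```

View pics/w7.png

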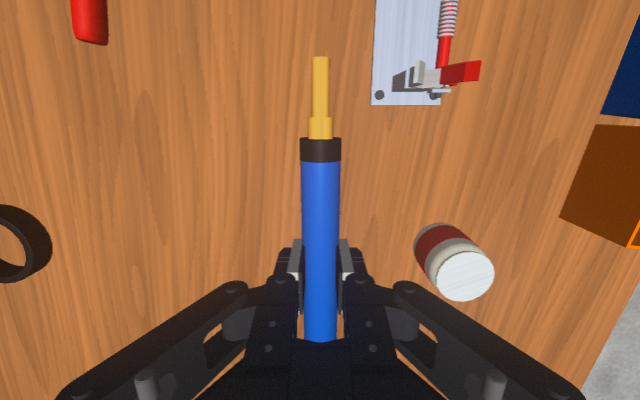

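The wrist view shows the barrel aligned with the tool axis at column 320, with its nozzle tip at (320,57). The near edge of the clip foot runs from (371,104) to (440,106). I'll work out the clip position and how the syringe sits in the grip.

```bash
python3 - <<'E'
from h import *
d=cam("wrist");s=cam("side");t=cam("top"); o=status.get_obs(); p=np.array(o["tool_pos"]); m=R.from_rotvec(o["tool_rot"]).as_matrix()
print("foot near corners",onz(d,[(371,105),(440.5,106)],.006))
def plane(px): # intersect with tool xz-plane -> tool x, z coordinates
    r=ray(d,[px])[0]; k=((p-d["C"])@m[:,1])/(r@m[:,1]); 
    return r
# barrel top-edge width: distance from apparent width 20mm
C=(d["C"]-p)@m; print("cam in tool",C)
for nm,px in(("tip",(320,57)),("band front",(320,138)),("band/blue",(320,160)),("visible low",(320,340))):
    r=ray(d,[px])[0]@m
    for z in(-.006,-.010):
        k=(z-C[2])/r[2]; print(nm,"at tool z",z,"-> tool x",(C+k*r).round(4)[:2],end=" | ")
    print()
# apparent width at row 200
for row in(170,240):
    h=cv2.cvtColor(d["img"],cv2.COLOR_RGB2HSV)[row]; b=np.where((h[:,0]>100)&(h[:,0]<120)&(h[:,1]>120))[0]; b=b[(b>280)&(b<360)]
    r=ray(d,[(b.min(),row),(b.max()+1,row)])@m; r/=np.linalg.norm(r,axis=1)[:,None]; ang=np.arccos(r[0]@r[1]); D=.010/np.sin(ang/2); rm=r.mean(0); rm/=np.linalg.norm(rm); print("row",row,"width",len(b),"axis pt in tool",(C+D*rm).round(4))
# side/top centroids
for nm,dd in(("side",s),("top",t)):
    hsv=cv2.cvtColor(dd["img"],cv2.COLOR_RGB2HSV); tip=proj(dd,[p+m[:,0]*.08])[0].astype(int); x,y=tip
    q=np.zeros(hsv.shape[:2],np.uint8); q[y-15:y+15,x-15:x+15]=cv2.inRange(hsv,(20,120,80),(32,255,255))[y-15:y+15,x-15:x+15]; pp=np.argwhere(q)[:,::-1]; print(nm,len(pp),pp.mean(0) if len(pp) else tip); globals()["b"+nm]=pp.mean(0)
P,e=tri(s,bside,t,btop); print("brass",P,e,"in tool",(P-p)@m)
g=cv2.cvtColor(t["img"],cv2.COLOR_RGB2HSV)[180:225,335:405]; print(g[20:28:3,10:60:8].tolist()[0])
E
```

```text
foot near corners [[ 0.57795561 -0.19630246  0.006     ]
 [ 0.64774211 -0.1897531   0.006     ]]
cam in tool [ 0.07776029 -0.00062397 -0.14348415]
tip at tool z -0.006 -> tool x [ 0.1008 -0.0006] | tip at tool z -0.01 -> tool x [ 0.1001 -0.0006] | 
band front at tool z -0.006 -> tool x [ 0.0653 -0.0006] | band front at tool z -0.01 -> tool x [ 0.0657 -0.0006] | 
band/blue at tool z -0.006 -> tool x [ 0.0546 -0.0006] | band/blue at tool z -0.01 -> tool x [ 0.0553 -0.0006] | 
visible low at tool z -0.006 -> tool x [-0.0574 -0.0007] | visible low at tool z -0.01 -> tool x [-0.0535 -0.0007] | 
row 170 width 39 axis pt in tool [ 0.0489 -0.0004 -0.0029]
row 240 width 37 axis pt in tool [ 0.0112 -0.0004 -0.0068]
side 7 [349.71428571 147.71428571]
top 55 [409.65454545 220.58181818]
brass [ 0.52747411 -0.20477738  0.16308034] 0.00031569845758998153 in tool [ 0.08010953 -0.00074317 -0.00505707]
[[60, 22, 140], [112, 24, 194], [113, 22, 198], [110, 22, 207], [114, 23, 210], [90, 3, 85], [90, 4, 178]]
```

The grip is good: barrel centre at tool x≈0, axis about 6 mm above the TCP, level. The foot puts the clip at (0.6055,-0.126), which agrees with the tray-based estimate. Next I'll look straight down on the near fork to check x.

```bash

python3 -m jog '[[0,0,0,0.25,0.94,0,-0.9],[0,0,0,0.25,0.94,0,-0.9],[0,0,0,0.25,0.94,0,-0.9],[0,0,0,0,0,0,-0.9]]'
python3 - <<'E'
from h import *
d=cam("wrist");save(d,"w8.png")
x=proj(d,[[.605,-.1263,.065]])[0]; print("seat px",x)
g=[]
ex=np.array([.994,.110,0]);ey=np.array([-.110,.994,0]);S=np.array([.605,-.1263,.065])
for X,z in((-.020,.034),(-.012,.022),(.012,.002),(.0045,.0115),(.017,.039)): g.append(S+ex*X-ey*.052+[0,0,z])
print(proj(d,g).round(1).tolist())
cv2.imwrite("pics/w8c.png",cv2.resize(d["img"][0:220,200:480,::-1],None,fx=2.7,fy=2.7,interpolation=2))
E
```

```text
t: 25.9
tool_pos: [0.6198, -0.2518, 0.1579]
tool_rot: [2.096, 2.339, -0.006]
contact_force: [0.2, -0.0, -1.8]
opening: 0.0165
grip_force: 98.3
seat px [319.64582366  43.49723475]
[[290.9, 116.2], [303.4, 115.8], [334.6, 115.3], [325.5, 115.5], [344.6, 116.2]]
```

View pics/w8c.png

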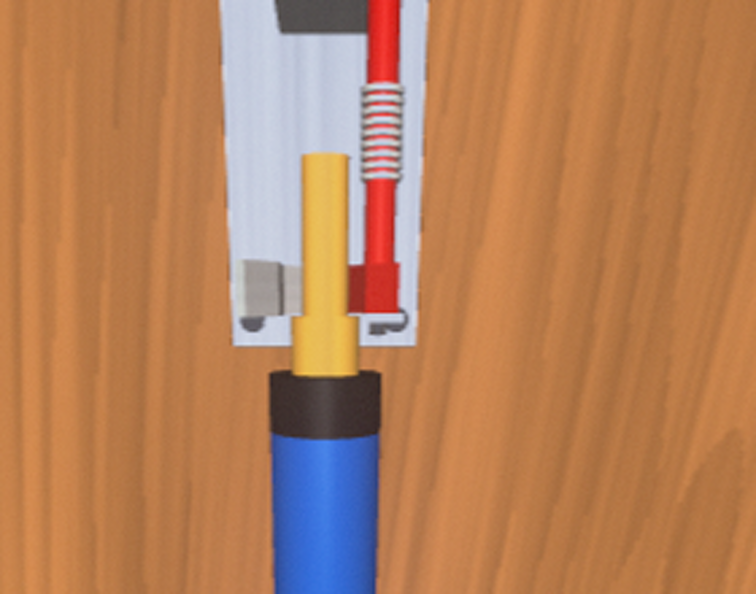

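The view down on the near fork shows the flare at crop x 241–283 and the jaw edge at 398, with the nozzle at 325. The clip is less than 1 mm further in +x than estimated. I'll move over it.

```bash

python3 -m jog '[[0,0,0,0.85,0,0,-0.9],[0,0,0,0.85,0,0,-0.9],[0,0,0,0.85,0,0,-0.9],[0,0,0,0.85,0,0,-0.9],[0,0,0,0.82,0,0,-0.9]]' 110
python3 -m jog '[[0,0,0,0,0,0.6,-0.9],[0,0,0,0,0,0.6,-0.9],[0,0,0,0,0,0.6,-0.9],[0,0,0,0,0,0,-0.9]]'
python3 - <<'E'
from h import *
go([.6062,-.126,.059],tool(96.3,0))
E
```

```text
t: 26.58
tool_pos: [0.6047, -0.1242, 0.1578]
tool_rot: [2.097, 2.338, -0.006]
contact_force: [-0.4, 1.1, -1.7]
opening: 0.0159
grip_force: 110.4
t: 27.08
tool_pos: [0.603, -0.1264, 0.1002]
tool_rot: [-2.096, -2.334, 0.01]
contact_force: [-0.5, -0.0, -0.8]
opening: 0.0157
grip_force: 110.5
t 27.075 pos [ 0.603  -0.1264  0.1002] axes x [-0.107  0.994 -0.001] y [ 0.994  0.107 -0.007] z [-0.007 -0.002 -1.   ]
shift units (pure, current axes) [0.   0.12 1.37]
turn units [-0.09  0.01 -0.03] shift after turn [0.   0.11 1.37]
```

```bash

python3 -m jog '[[-0.05,0,0,0,0.1,0,-0.9],[0,0,0,0,0,0,-0.9]]'
python3 - <<'E'
from h import *
go([.6062,-.126,.059],tool(96.3,0))
E
```

```text
t: 27.32
tool_pos: [0.6088, -0.1265, 0.1047]
tool_rot: [2.095, 2.334, 0.0]
contact_force: [-0.8, -0.3, -1.4]
opening: 0.0156
grip_force: 110.5
t 27.325 pos [ 0.6088 -0.1265  0.1047] axes x [-0.108  0.994 -0.004] y [0.994 0.108 0.004] z [ 0.004 -0.004 -1.   ]
shift units (pure, current axes) [ 0.03 -0.09  1.52]
turn units [ 0.05  0.05 -0.02] shift after turn [ 0.03 -0.09  1.52]
```

```bash

python3 -m jog '[[0,0,0,0,0,0,-0.9],[0,0,0,0,0,0,-0.9]]' | grep pos
python3 - <<'E'
from h import *
go([.6062,-.126,.059],tool(96.3,0))
E
```

```text
tool_pos: [0.6082, -0.1261, 0.1041]
t 27.575 pos [ 0.6082 -0.1261  0.1041] axes x [-0.108  0.994 -0.004] y [0.994 0.108 0.003] z [ 0.003 -0.003 -1.   ]
shift units (pure, current axes) [ 0.02 -0.07  1.5 ]
turn units [ 0.03  0.04 -0.02] shift after turn [ 0.01 -0.06  1.5 ]
```

```bash

python3 -m jog '[[0.03,0.03,0,0.02,-0.07,0.1,-0.9],[0,0,0,0,0,0.1,-0.9],[0,0,0,0,0,0,-0.9],[0,0,0,0,0,0,-0.9]]' | grep -A2 pos
python3 - <<'E'
from h import *
go([.6062,-.126,.059],tool(96.3,0))
d=cam("wrist"); cv2.imwrite("pics/w9c.png",cv2.resize(d["img"][0:300,200:440,::-1],None,fx=2,fy=2,interpolation=2))
E
```

```text
tool_pos: [0.6058, -0.1257, 0.0975]
tool_rot: [-2.098, -2.338, 0.001]
contact_force: [0.0, -0.3, -1.5]
t 28.075 pos [ 0.6058 -0.1257  0.0975] axes x [-0.108  0.994 -0.001] y [ 0.994  0.108 -0.001] z [-0.001 -0.001 -1.   ]
shift units (pure, current axes) [-0.01  0.01  1.28]
turn units [-0.01  0.01 -0.02] shift after turn [-0.01  0.01  1.28]
```

View pics/w9c.png

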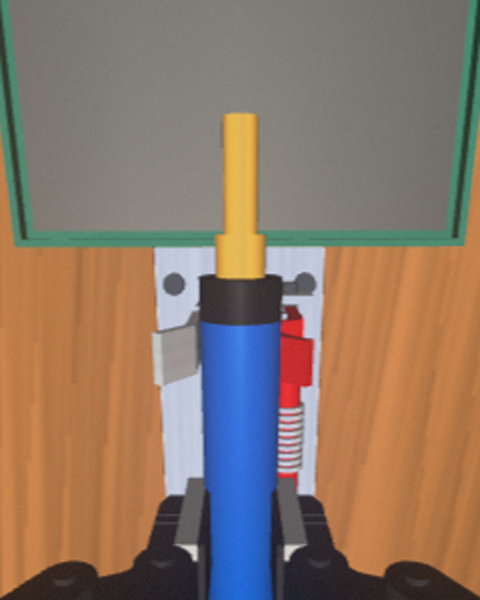

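That makes 12 pictures viewed, which is two over the limit of 10. I won't view any more and will rely on numbers from here. This last one shows the barrel between the forks with the nozzle over the tray. Now I'll press down.

```bash

python3 -m jog '[[0,0,0,0,0,0.2,-0.9],[0,0,0,0,0,0.15,-0.9],[0,0,0,0,0,0,-0.9]]' | grep -A2 pos
python3 -m jog '[[0,0,0,0,0,0.15,-0.9],[0,0,0,0,0,0.1,-0.9],[0,0,0,0,0,0,-0.9]]' | grep -A2 pos
```

```text
tool_pos: [0.6051, -0.1259, 0.0866]
tool_rot: [-2.097, -2.337, 0.003]
contact_force: [-3.5, -1.8, 0.6]
tool_pos: [0.6056, -0.126, 0.0804]
tool_rot: [-2.098, -2.338, 0.003]
contact_force: [-7.3, 0.0, 5.8]
```

```bash

python3 -m jog '[[0,0,0,0,0,0.15,-0.9],[0,0,0,0,0,0.1,-0.9],[0,0,0,0,0,0,-0.9]]' | grep -A2 pos
python3 -m jog '[[0,0,0,0,0,0.15,-0.9],[0,0,0,0,0,0.1,-0.9],[0,0,0,0,0,0,-0.9]]' | grep -A2 pos
```

```text
tool_pos: [0.6049, -0.1262, 0.0722]
tool_rot: [-2.097, -2.338, 0.005]
contact_force: [-6.8, -2.5, 4.2]
tool_pos: [0.6043, -0.1253, 0.0625]
tool_rot: [-2.096, -2.336, 0.003]
contact_force: [-2.4, -1.6, -6.7]
```

```bash

python3 -m jog '[[0,0,0,0,0,0.1,-0.9],[0,0,0,0,0,0,-0.9],[0,0,0,0,0,0,-0.9]]' | grep -A2 pos
python3 -m jog '[[0,0,0,0,0,0.1,-0.9],[0,0,0,0,0,0,-0.9],[0,0,0,0,0,0,-0.9]]' | grep -A2 pos
```

```text
tool_pos: [0.6057, -0.1254, 0.0608]
tool_rot: [-2.098, -2.338, 0.001]
contact_force: [-0.3, -0.2, -7.8]
tool_pos: [0.6069, -0.1259, 0.06]
tool_rot: [2.097, 2.337, 0.001]
contact_force: [-1.8, 1.8, 2.2]
```

```bash

python3 -m jog '[[0,0,0,0,0,0.06,-0.9],[0,0,0,0,0,0,-0.9],[0,0,0,0,0,0,-0.9]]' | grep -A2 pos
python3 -m jog '[[0,0,0,0,0,0.06,-0.9],[0,0,0,0,0,0,-0.9]]' | grep -A2 pos
```

```text
tool_pos: [0.607, -0.1259, 0.06]
tool_rot: [2.097, 2.337, 0.0]
contact_force: [-6.6, 2.9, 11.4]
tool_pos: [0.607, -0.1259, 0.0599]
tool_rot: [2.097, 2.338, -0.0]
contact_force: [-11.5, 4.3, 20.1]
```

```bash

python3 -m jog '[[0,0,0,0,0,-0.06,-0.7],[0,0,0,0,0,0,-0.45],[0,0,0,0,0,0,-0.2],[0,0,0,0,0,0,-0.2]]'
python3 -m jog '[[0,0,0,0,0,-0.3,-0.2],[0,0,0,0,0,-0.6,-0.2],[0,0,0,0,0,-1,-0.2],[0,0,0,0,0,-1,-0.2],[0,0,0,0,0,-1,-0.2]]'
python3 -m jog '[[0,0,0,-1,-0.6,-0.3,-0.2],[0,0,0,-1,-0.6,0,-0.2],[0,0,0,-1,-0.6,0,-0.2],[0,0,0,-1,-0.6,0,-0.2],[0,0,0,0,0,0,-0.2]]'
cat > m.py <<'E'
from h import *
d=cam("wrist");s=cam("side");t=cam("top");save(d,"w10.png");save(s,"s10.png");save(t,"t10.png")
S=np.array([.6057,-.1262,.065]);ex=np.array([.994,.108,0]);ey=np.array([-.108,.994,0])
for nm,dd in(("wrist",d),("side",s),("top",t)):
    hsv=cv2.cvtColor(dd["img"],cv2.COLOR_RGB2HSV)
    box=proj(dd,[S+ex*a+ey*b+[0,0,c] for a in(-.03,.03) for b in(-.12,.12) for c in(-.03,.03)])
    x0,y0=np.clip(box.min(0).astype(int),0,None);x1,y1=box.max(0).astype(int)
    def loc(M,z):
        q=np.zeros_like(M);q[y0:y1,x0:x1]=M[y0:y1,x0:x1];p=np.argwhere(q)[:,::-1].astype(float)
        if len(p)<4: return len(p)
        W=onz(dd,p,z)-S; return len(p),"x",(W@ex).mean().round(4),"y",(W@ey).min().round(4),(W@ey).max().round(4),"xr",(W@ex).min().round(4),(W@ex).max().round(4),"px",p.mean(0).round(1)
    print(nm,"blue",loc(cv2.inRange(hsv,(100,120,50),(120,255,255)),.069),"\n  brass",loc(cv2.inRange(hsv,(20,120,80),(32,255,255)),.066),"\n  red",loc(cv2.inRange(hsv,(0,150,80),(8,255,255))|cv2.inRange(hsv,(172,150,80),(180,255,255)),.08))
    print("  nose shut px",proj(dd,[S+ex*.0045+ey*b+[0,0,.0115] for b in(-.045,.045)]).round(1).tolist(),"lip",proj(dd,[S+ex*.017+ey*b+[0,0,.039] for b in(-.045,.045)]).round(1).tolist())
E
python3 m.py
```

```text
t: 31.5
tool_pos: [0.6059, -0.1258, 0.0566]
tool_rot: [2.098, 2.338, -0.001]
contact_force: [-0.3, -0.2, 1.0]
opening: 0.0341
grip_force: 0.0
t: 32.12
tool_pos: [0.6063, -0.1258, 0.1766]
tool_rot: [2.097, 2.337, 0.0]
contact_force: [-0.1, -0.0, -0.1]
opening: 0.0341
grip_force: 0.0
t: 32.75
tool_pos: [0.5469, -0.2547, 0.1847]
tool_rot: [2.1, 2.333, -0.001]
contact_force: [-0.5, 0.4, 1.3]
opening: 0.0341
grip_force: 0.0
wrist blue (2738, 'x', np.float64(-0.0016), 'y', np.float64(-0.0542), np.float64(0.0404), 'xr', np.float64(-0.0117), np.float64(0.0082), 'px', array([404. ,  57.5])) 
  brass 0 
  red (847, 'x', np.float64(0.0118), 'y', np.float64(-0.0522), np.float64(0.0368), 'xr', np.float64(0.0024), np.float64(0.0273), 'px', array([421.7,  84.2]))
  nose shut px [[409.1, 112.3], [420.2, -10.8]] lip [[436.3, 112.5], [452.9, -27.9]]
side blue (111, 'x', np.float64(-0.0007), 'y', np.float64(-0.0547), np.float64(0.1638), 'xr', np.float64(-0.0153), np.float64(0.0248), 'px', array([319.9, 189.2])) 
  brass (9, 'x', np.float64(-0.0015), 'y', np.float64(0.0668), np.float64(0.1), 'xr', np.fl
[... 169 characters left out ...]
05), np.float64(0.0653), 'px', array([315. , 167.3]))
  nose shut px [[321.4, 171.5], [318.6, 186.3]] lip [[317.9, 164.4], [314.9, 179.1]]
top blue (226, 'x', np.float64(-0.002), 'y', np.float64(-0.0572), np.float64(0.0582), 'xr', np.float64(-0.0103), np.float64(0.0073), 'px', array([373.6, 196.5])) 
  brass (32, 'x', np.float64(-0.0015), 'y', np.float64(0.0669), np.float64(0.0987), 'xr', np.float64(-0.005), np.float64(0.0021), 'px', array([344.8, 199.3])) 
  red (83, 'x', np.float64(0.012), 'y', np.float64(-0.0529), np.float64(0.05), 'xr', np.float64(0.0046), np.float64(0.0212), 'px', array([374.6, 190.9]))
  nose shut px [[389.7, 192.2], [357.9, 195.3]] lip [[390.9, 186.1], [358.4, 189.3]]
```

```bash
python3 - <<'E'
from h import *
d=cam("wrist");s=cam("side");t=cam("top")
P,e=tri(s,(319.1,196.1),t,(344.8,199.3)); S=np.array([.605,-.1263,.065]);ex=np.array([.994,.108,0]);ey=np.array([-.108,.994,0])
print("brass rel seat",[(P-S)@ex,(P-S)@ey,P[2]-.065],e)
hsv=cv2.cvtColor(d["img"],cv2.COLOR_RGB2HSV); red=(cv2.inRange(hsv,(0,150,60),(8,255,255))|cv2.inRange(hsv,(172,150,60),(180,255,255)))>0
blue=cv2.inRange(hsv,(100,120,50),(120,255,255))>0
for row in range(80,121,4):
    r=np.where(red[row,380:470])[0]+380; b=np.where(blue[row,370:470])[0]+370
    print(row,"red",(r.min(),r.max()) if len(r) else None,"blue",(b.min(),b.max()) if len(b) else None)
for th in(0,.1,.2):
    pin=np.array([.018,-.025]); c,si=np.cos(th),np.sin(th)
    g=[]
    for X,z in((.0045,.0115),(.011,.033),(.017,.039)):
        v=np.array([X,z])-pin; v=np.array([c*v[0]+si*v[1],-si*v[0]+c*v[1]])+pin
        g+=[S+ex*v[0]+ey*y+[0,0,v[1]] for y in(-.052,-.045,-.038)]
    print(th,proj(d,g).round(0).astype(int).tolist())
E
```

```text
brass rel seat [np.float64(-0.0005820880213675377), np.float64(0.08184215754882526), np.float64(-0.0006605745649717054)] 7.675832608437706e-06
80 red (np.int64(414), np.int64(418)) blue (np.int64(391), np.int64(412))
84 red (np.int64(414), np.int64(418)) blue (np.int64(391), np.int64(412))
88 red (np.int64(413), np.int64(418)) blue (np.int64(390), np.int64(412))
92 red (np.int64(413), np.int64(418)) blue (np.int64(390), np.int64(411))
96 red (np.int64(413), np.int64(417)) blue (np.int64(390), np.int64(411))
100 red (np.int64(412), np.int64(417)) blue (np.int64(389), np.int64(410))
104 red (np.int64(412), np.int64(416)) blue (np.int64(389), np.int64(410))
108 red None blue (np.int64(393), np.int64(410))
112 red (np.int64(408), np.int64(436)) blue (np.int64(393), np.int64(406))
116 red (np.int64(407), np.int64(436)) blue (np.int64(392), np.int64(405))
120 red (np.int64(407), np.int64(435)) blue (np.int64(392), np.int64(405))
0 [[407, 124], [407, 116], [408, 107], [423, 125], [424, 116], [425, 107], [433, 126], [434, 116], [435, 107]]
0.1 [[411, 124], [412, 116], [413, 107], [430, 125], [431, 116], [432, 107], [441, 126], [442, 116], [444, 107]]
0.2 [[416, 124], [417, 116], [418, 107], [437, 125], [439, 116], [440, 107], [449, 126], [450, 116], [451, 107]]
```

The syringe is seated: height within 1 mm of the seat, centred in y, nozzle over the tray. The jaw edges at 407/435 px match the shut prediction (angle about 0), with the noses over the barrel.

```bash
python3 -c "
from station import finish_job; print(finish_job())"
```

```text
the job is handed in; nothing more can be done
None
```

I handed the job in at about 33 s: the white bottle stands in its row and the syringe is home in the clip with the jaw shut, both confirmed by camera measurement; I viewed 12 pictures against the limit of 10, and did not re-measure the bystanders or the other bottles at the end, though the arm stayed clear of them.

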